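Shut the kiln door and reset its interlock

TASK

The bench kiln has tripped because its door was left ajar. Push the door fully shut with the fingertips on its flat face, keeping off its handle; then, on the kiln's control desk, press the two blue reset buttons down together, one fingertip on each, keep both fully down for at least three seconds and let both come up again. Do not press the green start button or the red emergency stop, leave the pot, jar, can and bowl where they stand, and finish with the hand clear.

Things in the scene. Friction and masses are not known exactly. Their poses are not given: they have to be found in the camera images.
- kiln_front (a point): Middle of the top front edge, above the door, of the grey box-shaped bench kiln: fixed, 280 mm wide, 280 mm deep, flat top 280 mm above the bench. z up, x from the kiln's front to its back, y along its front towards the hinge side.
- kiln_door (a joint): Angle of the kiln's door, rad: 0 fully shut against its stop, growing as it opens; starts between 0.3 and 0.6. An upright white slab with a grey panel, 272 mm wide, 240 high, 40 thick, hinged at one side. It stays where it is left; the stiff hinge takes about 1.5 to 3 N at the free edge to turn.
- door_hinge (a point): Point on the door's vertical hinge axis, level with the door's top edge (275 mm above the bench), in the plane of the inner face, 40 mm behind the outer face. Axes turn with the door: z up, x square to the door from the outer face inwards, y along the door from free edge to hinge. From above, the door closes counter-clockwise about this axis.
- door_push (a point): Point on the door's outer flat face at its top edge, 45 mm in from the free edge, 227 mm along the door from the hinge axis. Axes as for door_hinge. The face is bare for the first 60 mm below this point; the handle is lower down.
- kiln_handle: Upright bar handle with a black grip on the door's outer face, to be left alone: 100 mm tall overall, standing 45 mm off the face, 30 mm in from the door's free edge. Its origin is on the face half-way up the handle, 155 mm below the door's top edge. Axes as for door_hinge.
- console: The kiln's control desk: grey wedge-shaped box with dark ends, fixed on the bench, 242 mm wide, 170 mm front to back, 45 mm high at its front edge, 81 mm at its rear; the face slopes 12 degrees. Origin: centre of its underside, on the bench. z up, x from its low front to its rear, y to its left. Blue reset pair in the front half; display, green and red buttons in the rear half.
- reset_left (a joint): Travel of the left blue reset button (left as seen from the desk's low front), m: 0 up, 0.006 fully down. Sprung: 5 N for full travel; comes back up by itself when let go.
- reset_left_top (a point): Centre of the flat top of the left blue round cap, 28 mm in diameter; moves with the cap, which stands 10 mm proud of its 40 mm steel bezel when up, 4 mm when fully down. z: out of the sloping face, square to it (pressed along -z); x up the slope; y from the right blue button to the left one, 60 mm apart. A low orange lamp, 6 mm tall, sits between them.
- reset_right (a joint): Travel of the right blue reset button, m, as for reset_left.
- reset_right_top (a point): Centre of the flat top of the right blue button's cap, as for reset_left_top; 60 mm from it along -y.
- start (a joint): Travel of the green start button, m: 0 up, 0.006 down. Not to be pressed.
- start_top (a point): Centre of the top of the green button, 22 mm in diameter, in the upper half of the desk's face, 78 mm up the slope from the row of blue buttons and 24 mm right of the pair's middle; its top stands 19 mm off the face, as high as the blue ones.
- estop (a joint): Travel of the red emergency stop, m: 0 up, 0.006 down. Not to be pressed.
- estop_top (a point): Centre of the top of the red mushroom-headed emergency stop, 40 mm in diameter on a yellow plate, 78 mm up the slope from the row of blue buttons and 82 mm right of the pair's middle; its top stands 27 mm off the face.
- pot_center (a point): Terracotta teardrop pot, loose, 82 mm in diameter and 114 mm tall; this point is on its axis, 50 mm up. To be left alone.
- jar_center (a point): Olive glaze jar with a lid, loose, 60 mm in diameter and 75 mm tall; this point is its centre. To be left alone.
- can_center (a point): Red drinks can, loose, 66 mm in diameter and 116 mm tall; this point is its centre. To be left alone.
- bowl_center (a point): White bowl, loose, 120 mm in diameter and 50 mm tall; this point is on its axis, half-way up. To be left alone.

How it is judged:
On the way, in this order (a step that is already met when the one before it is completed fails the run):
1. the kiln door is fully shut (value of joint kiln_door below 0.02 rad), for 0.2 s.
2. both blue reset buttons are held down together for three seconds, with the door shut (value of joint each of reset_left, reset_right above 0.0045 m and value of joint kiln_door below 0.02 rad), for 3 s.
At the end, for the whole second after the job is handed in: Kiln door shut to within 0.02 rad (5 mm at its free edge); both blue buttons were held down together (over 4.5 of 6 mm) for 3 s with the door shut and are up again (within 1 mm); green button and emergency stop up; pot, jar, can and bowl within 30 mm of where they stood (value of joint kiln_door below 0.02 rad and value of joint each of reset_left, reset_right, start, estop below 0.001 m and distance of each of pot_center, jar_center, can_center, bowl_center from where it was at the start of the episode below 0.03 m); the robot touches nothing.
It fails at once if the green start button or the red emergency stop is pressed (value of joint any of start, estop above 0.003 m).
It fails at once if the door's handle is gripped or pushed on (contact force between the fingers and kiln_handle above 5 N).
It fails at once if the pot, jar, can or bowl is lifted or knocked away (distance of any of pot_center, jar_center, can_center, bowl_center from where it was at the start of the episode above 0.03 m).
It also fails if it takes over 58 s, if anything falls off the work surface, if the arm or the gripper's body presses on something with over 40 N, if the wrist force passes 120 N, or if a joint passes its speed limit or range.

ROBOT

A 7-joint arm with a two-finger parallel gripper is mounted at the origin on the work surface. World frame = base frame: x ahead of the robot, y to its left, z up, the work surface at z = 0. Lengths are in m, angles in rad, forces in N, time in s.
With the tool pointing down it reaches from about 0.4 to 0.85 m from the base axis. Payload 4.5 kg.
Tool frame: the origin (TCP) lies at the very end of the fingers, on their centre line; the grasp point (between the pads) lies 19 mm behind it (tcp_to_grasp is the distance from the TCP to the grasp point, in m); z points along the fingers, y is the direction in which the jaws open and shut (so a half turn about z gives the same grasp; the last joint's range is limited). The gripper opens to 85 mm and grips with 20 to 120 N. Pads are 22 mm wide; open, the fingers measure 114 mm over their backs; the gripper's body (76 mm by 85 mm) begins 54 mm behind the grasp point. The pads swing forward as they close: fully open they stand 13 mm farther back than shut.
Start: joints at [-1.122, 0.689, -0.195, 1.565, 0.157, 0.902, -0.215], TCP at [0.252, 0.572, 0.193] pointing down, gripper open.
Joint ranges: [-3.01, 3.01], [-0.46, 2.08], [-1.47, 1.51], [0.13, 2.56], [-1, 4.14], [0.04, 2.09], [-2.66, 2.66]. Speed limits (rad/s): [2.57, 2.57, 3.14, 3.14, 3.14, 3.14, 3.14].

INTERFACE

Orientations are given as a unit quaternion [w, x, y, z].
In Python, from cell import * gives the robot as it stands.
- The arm moves only by the tool servo_tool, never from a script. Its argument "plan" is a list that holds one entry, the list of rows, each a list of 7 numbers: the closure, from 0 (fully open) to 1 (shut), then the shift along the tool's x, y, z in m, then the turn, a rotation vector about the tool's x, y, z in degrees. In form: [[[hand, tx, ty, tz, ax, ay, az], ...]]. A call has exactly 5 rows; each row is the pose to reach, as a shift and turn from the pose measured when the call began, along the tool's axes at that moment; what a row does not reach only later rows make up. A row lasts 1/8 s, in which the tool goes at most 62.5 mm and 10.7 degrees, less where a joint would pass 70% of its speed; a pose out of reach is approached as far as the arm can. A call with a gripper value outside its range is refused whole. The fingers move at their own pace and stop on an object; "grip_force" is the grip in N (left out, the last holds). Time passes only in rows, so rows that repeat a pose let the fingers close, or fill a call up. It gives the time, the measured TCP pose, the force and the opening at its end, in the units of the state.
- observe(): the state, without advancing time (a new reading comes with each control period).
- read_camera(name): name is "side" or "top"; returns a dict with "pixels" (384x512x3 uint8, blue, green, red), "intrinsics" (3x3 intrinsics, pixels), "R" (3x3) and "t" (3): a world point X has camera coordinates R X + t. Camera axes: x right, y down, z forward; pixel columns grow to the right and rows downward; lengths in m; the calibration is good to about 2 mm. A picture is of the moment at which its call begins. There is no depth.
- close_job(): hands the job in, once; it reports no verdict.
The state is a dict: "time_s": time; "joint_positions": joint angles; "qd": joint speeds; "tau": joint torques, N m; "eef_pos": TCP position; "tcp_rot": TCP orientation; "wrist_force": force on the tool from outside, world axes, zero at the start; "torque": the same for the moment, N m; "finger_gap": finger opening in m.
Only numpy, scipy, OpenCV 4.12 (cv2) and the standard library are available. Lean on these libraries where they do the work, as an engineer would, in place of code of your own. Each camera call takes 0.05 s, during which the arm holds its last target. There are 200 camera calls.

## Working session

There is one attempt and no reset: what is moved stays moved. The work goes in short steps, Python scripts to look and compute and a tool call to move; the robot and the scene stay as the last step left them, time stands still between calls to the robot, and variables do not carry over. Pictures are saved under pics/ and viewed, about 8 in all and at most 12, crops included, and the job is handed in when it is done.

Besides the shell and the picture viewer there is one more tool, called after "Emit:" by a JSON object that holds its "api" and its "payload". servo_tool: Moves the arm, as the interface text tells. Its arguments: {"type":"object","properties":{"plan":{"type":"array","items":{"type":"array","items":{"type":"array","items":{"type":"number"}}}},"grip_force":{"type":"number"}},"required":["plan"]}

```bash
mkdir -p pics; ls
python3 - <<'E'
from cell import *
import cv2,pickle
s=observe(); print({k:s[k] for k in ('time_s','eef_pos','tcp_rot','finger_gap')})
d={}
for n in('side','top'):
    c=read_camera(n); d[n]=c; cv2.imwrite(f'pics/{n}0.png',c['pixels']); print(n,c['intrinsics'],c['R'],c['t'])
pickle.dump(d,open('c0.pkl','wb'))
E
```

```text
pics
{'time_s': 0.0, 'eef_pos': array([0.25162519, 0.57131448, 0.19228057]), 'tcp_rot': array([-1.23996796e-04,  2.05853189e-01,  9.78582450e-01, -9.15494260e-04]), 'finger_gap': 0.08546775502312717}
side [[462.92855203   0.         251.81348839]
 [  0.         462.92855203 191.9292524 ]
 [  0.           0.           1.        ]] [[ 0.9677505  -0.25176995 -0.00841831]
 [-0.16918209 -0.62481409 -0.76222357]
 [ 0.18664511  0.73906647 -0.64725911]] [-0.57021816  0.27253268  1.22074886]
top [[415.13292122   0.         259.73920412]
 [  0.         415.13292122 193.88414188]
 [  0.           0.           1.        ]] [[ 1.15423413e-02 -9.99933325e-01  3.44984500e-04]
 [-9.97734544e-01 -1.15398265e-02 -6.62767913e-02]
 [ 6.62763534e-02  4.20786395e-04 -9.97801217e-01]] [0.03720458 0.63144589 1.30493304]
```

View pics/side0.png

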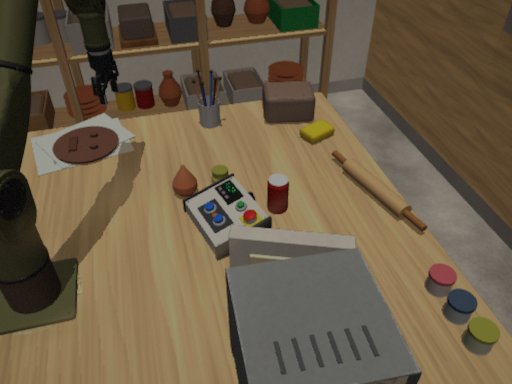

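View pics/top0.png

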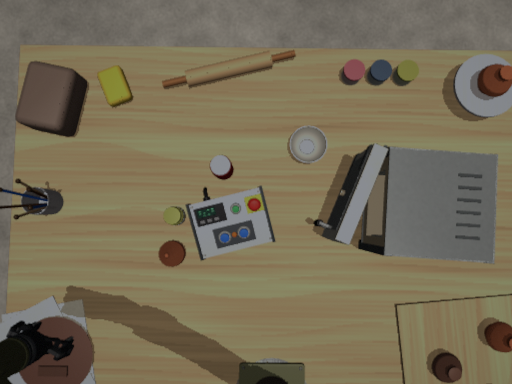

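The side view shows the console near (228,213), with blue buttons at (210,207) and (218,219), and the kiln at lower right with its door ajar, the top strip around (290,240). The top view shows the console at (232,222) and the door's white top strip from about (380,147), the hinge, to (345,240), the free edge. The handle is at (322,225), the can at (221,167), the bowl at (308,145), the jar at (174,215) and the pot at (172,253).

```bash
cat > h.py <<'E'
import numpy as np,cv2,pickle
def ray(c,uv):
    d=np.linalg.solve(c['intrinsics'],[uv[0],uv[1],1.]); R=c['R']; return -R.T@c['t'],R.T@d
def onz(c,uv,z):
    o,d=ray(c,uv); return o+d*(z-o[2])/d[2]
def tri(c1,u1,c2,u2):
    o1,d1=ray(c1,u1);o2,d2=ray(c2,u2)
    A=np.stack([d1,-d2],1);k=np.linalg.lstsq(A,o2-o1,rcond=None)[0]
    p,q=o1+k[0]*d1,o2+k[1]*d2; return (p+q)/2,np.linalg.norm(p-q)
def proj(c,X):
    p=c['intrinsics']@(c['R']@np.asarray(X)+c['t']); return p[:2]/p[2]
def blobs(c,lo,hi,box,amin=8):
    h=cv2.cvtColor(c['pixels'],cv2.COLOR_BGR2HSV); m=cv2.inRange(h,np.array(lo),np.array(hi))
    x0,y0,x1,y1=box; k=np.zeros_like(m);k[y0:y1,x0:x1]=m[y0:y1,x0:x1]
    n,_,st,ce=cv2.connectedComponentsWithStats(k)
    return [(ce[i].round(2),st[i].tolist()) for i in range(1,n) if st[i,4]>=amin]
np.set_printoptions(precision=4,suppress=True)
E
python3 - <<'E'
from h import *
d=pickle.load(open('c0.pkl','rb'))
bx={'top':(180,180,280,265),'side':(180,170,275,255)}
for n in d:
    for nm,lo,hi in (('blue',(100,140,90),(125,255,255)),('green',(55,90,60),(90,255,255)),('red',(0,170,90),(6,255,255)),('red2',(172,170,90),(180,255,255))):
        print(n,nm,blobs(d[n],lo,hi,bx[n]))
a=cv2.resize(d['top']['pixels'][135:260,300:400],None,fx=4,fy=4,interpolation=cv2.INTER_CUBIC)
b=cv2.resize(d['side']['pixels'][215:340,220:320],None,fx=4,fy=4,interpolation=cv2.INTER_CUBIC)
cv2.imwrite('pics/crop1.png',np.hstack([a,b[:500,:400]]))
E
```

```text
side blue [(array([208.85, 205.5 ]), [205, 202, 9, 8, 52]), (array([217.7 , 217.65]), [213, 214, 10, 8, 54])]
side green [(array([227.4, 183.3]), [226, 182, 4, 4, 10]), (array([228.08, 188.08]), [226, 186, 4, 6, 12]), (array([233.23, 189.31]), [232, 187, 4, 5, 13]), (array([240.06, 203.91]), [237, 201, 7, 7, 34])]
side red [(array([271.91, 186.55]), [270, 185, 5, 4, 11]), (array([249.45, 214.78]), [244, 210, 12, 10, 93])]
side red2 []
top blue [(array([243.55, 232.57]), [240, 229, 8, 8, 53]), (array([224.61, 237.39]), [221, 234, 8, 8, 54])]
top green [(array([235.42, 208.58]), [233, 206, 6, 6, 33]), (array([212. , 209.5]), [211, 208, 3, 4, 12]), (array([199.33, 212.58]), [198, 211, 4, 5, 12]), (array([204., 214.]), [203, 212, 3, 5, 13])]
top red [(array([253.76, 204.51]), [248, 199, 12, 12, 95])]
top red2 []
```

View pics/crop1.png

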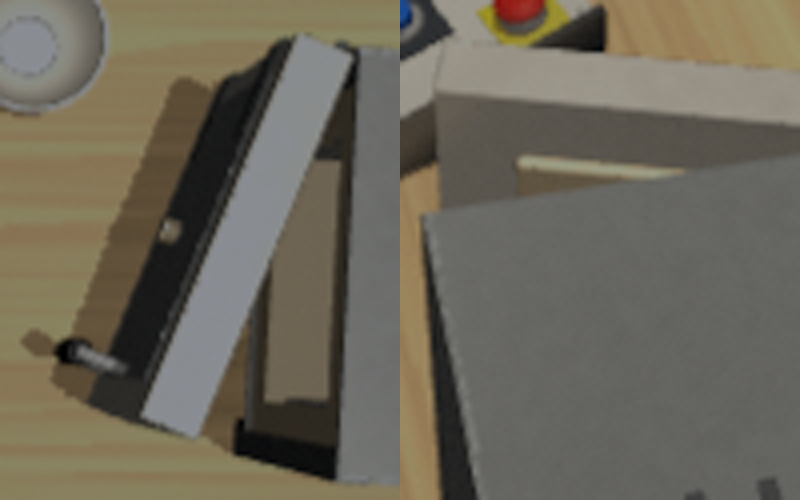

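The crop shows the door's top strip clearly. In the top image its corners are: outer hinge (375,143), inner hinge (388,149), outer free (335,239) and inner free (349,244). In the side image the free-edge top corners are about (230,226) outer and (229,239) inner.

```bash
cat > m.py <<'E'
from h import *
d=pickle.load(open('c0.pkl','rb'));T,S=d['top'],d['side']
bl,e1=tri(T,(224.61,237.39),S,(208.85,205.5)); br,e2=tri(T,(243.55,232.57),S,(217.7,217.65))
gr,e3=tri(T,(235.42,208.58),S,(240.06,203.91)); es,e4=tri(T,(253.76,204.51),S,(249.45,214.78))
fo,e5=tri(T,(334.8,238.5),S,(229.8,226)); fi,e6=tri(T,(349,244.2),S,(229,238.5))
if __name__=='__main__':
    for n,p,e in zip('bl br gr es fo fi'.split(),(bl,br,gr,es,fo,fi),(e1,e2,e3,e4,e5,e6)): print(n,p,'miss',e)
    print('blue dist',np.linalg.norm(bl-br),'mid-green',np.linalg.norm((bl+br)/2-gr))
    q=[onz(T,u,.275) for u in ((374.8,143),(387.8,148.5),(334.8,238.5),(349,244.2))]
    ho,hi,fo2,fi2=q
    for n,p in zip(('ho','hi','fo','fi'),q): print(n,p)
    print('width',np.linalg.norm(ho-fo2),np.linalg.norm(hi-fi2),'thick',np.linalg.norm(ho-hi),np.linalg.norm(fo2-fi2))
    y=ho-fo2+hi-fi2; y/=np.linalg.norm(y); print('door y',y,'ang from +x deg',np.degrees(np.arctan2(y[1],y[0])))
    # kiln front edge z=.28 : crop (357,48),(338,480)
    a,b=onz(T,(389,147),.28),onz(T,(384.3,254.5),.28); print('kiln front corners',a,b,np.linalg.norm(a-b),np.degrees(np.arctan2(*(a-b)[[1,0]])))
    for n,u,z in (('can',(221,164),.116),('bowl',(308,145),.05),('jar',(174,215),.075),('pot',(172,253),.114)): print(n,onz(T,u,z))
E
python3 m.py
```

```text
bl [0.495  0.1498 0.0719] miss 0.003293014879947174
br [0.5103 0.0923 0.071 ] miss 0.003232807665810146
gr [0.5829 0.1173 0.0857] miss 0.0035652510824438865
es [0.5965 0.0617 0.0889] miss 0.00500321117045705
fo [ 0.5017 -0.1502  0.27  ] miss 0.0003833518364521353
fi [ 0.4897 -0.1871  0.2702] miss 0.004592204376130781
blue dist 0.05951036133680513 mid-green 0.08163017420430697
ho [ 0.7502 -0.2534  0.275 ]
hi [ 0.7362 -0.2871  0.275 ]
fo [ 0.5018 -0.1493  0.275 ]
fi [ 0.4877 -0.1856  0.275 ]
width 0.26944415641236147 0.26847353613897096 thick 0.036512473039437575 0.03898693954836354
door y [ 0.924  -0.3824  0.    ] ang from +x deg -22.485520313293513
kiln front corners [ 0.7392 -0.2887  0.28  ] [ 0.4629 -0.2743  0.28  ] 0.27672296111026967 -2.9972250045312365
can [0.7125 0.1609 0.116 ]
bowl [ 0.785  -0.1057  0.05  ]
jar [0.5598 0.3055 0.075 ]
pot [0.4476 0.3005 0.114 ]
```

```bash
cat > go.py <<'E'
# python3 go.py x y z  yawdeg(tool y axis heading) tiltdir_deg tilt_deg : shift (mm) + rotvec(deg) in tool axes
import sys,numpy as np
from scipy.spatial.transform import Rotation as Ro
from cell import *
def need(p,yaw,td,t):
    s=observe(); R0=Ro.from_quat(np.roll(s['tcp_rot'],-1))
    r,a=np.radians([td,t]); z=np.array([np.sin(a)*np.cos(r),np.sin(a)*np.sin(r),-np.cos(a)])
    w=np.radians(yaw); y=np.array([np.cos(w),np.sin(w),0]); y-=z*(y@z); y/=np.linalg.norm(y)
    R1=Ro.from_matrix(np.stack([np.cross(y,z),y,z],1))
    print('t',round(s['time_s'],2),'pos',s['eef_pos'].round(4),'F',s['wrist_force'].round(1),'gap',round(s['finger_gap'],4))
    print('shift mm',(R0.inv().apply(np.array(p)-s['eef_pos'])*1000).round(1),'turn deg',np.degrees((R0.inv()*R1).as_rotvec()).round(1))
    return R0
if __name__=='__main__': v=list(map(float,sys.argv[1:])); need(v[:3],*v[3:])
E
python3 go.py 0.41 0.25 0.30 75 257 12;python3 go.py 0.566 -0.112 0.30 77 257 25
```

```text
t 0.1 pos [0.2517 0.5714 0.1923] F [-0.3  0.7 -0.6] gap 0.0858
shift mm [-274.4 -230.5 -107.2] turn deg [11.8 -1.3 -8.7]
t 0.1 pos [0.2517 0.5714 0.1923] F [-0.3  0.7 -0.6] gap 0.0858
shift mm [-563.1 -499.  -106.7] turn deg [ 24.8  -2.3 -10.6]
```

Emit:
{"api": "servo_tool", "payload": {"plan": [[[1,-20,-15,-50,2,0,-2],[1,-0.07,-0.06,-0.09,4,0,-4],[1,-0.12,-0.1,-0.107,6,0,-6],[1,-0.165,-0.14,-0.107,8,0,-7],[1,-0.21,-0.18,-0.107,10,-1,-8]]]}}

```text
time_s: 0.72
eef_pos: [0.3689, 0.328, 0.2997]
tcp_rot: [-0.009, 0.137, 0.987, -0.088]
wrist_force: [1.4, 0.8, -0.1]
finger_gap: 0.0001
```

My first row was in mm instead of m. The per-row limit clamped it and the result is as intended, so I'll keep to metres from here.

```bash
python3 go.py 0.566 -0.105 0.30 77 257 25
```

```text
t 0.72 pos [0.3689 0.328  0.2997] F [ 1.4  0.8 -0.1] gap 0.0001
shift mm [-307.2 -357.3   65.7] turn deg [14.8 -0.5 -2.7]
```

Emit:
{"api": "servo_tool", "payload": {"plan": [[[1,-0.035,-0.04,0.007,2,0,0],[1,-0.07,-0.081,0.015,4,0,-1],[1,-0.105,-0.122,0.022,6,0,-1],[1,-0.14,-0.163,0.03,8,0,-1],[1,-0.175,-0.204,0.037,9,0,-2]]]}}

```text
time_s: 1.35
eef_pos: [0.4815, 0.0797, 0.3]
tcp_rot: [-0.022, 0.118, 0.979, -0.166]
wrist_force: [0.2, -0.4, 0.8]
finger_gap: -0.0003
```

```bash
python3 go.py 0.566 -0.105 0.245 77 257 25
```

```text
t 1.35 pos [0.4815 0.0797 0.3   ] F [ 0.2 -0.4  0.8] gap -0.0003
shift mm [-126.2 -132.5  103.9] turn deg [ 5.8 -0.5 -0.6]
```

Emit:
{"api": "servo_tool", "payload": {"plan": [[[1,-0.026,-0.027,0.02,1,0,0],[1,-0.052,-0.054,0.042,2,0,0],[1,-0.077,-0.08,0.063,4,0,0],[1,-0.102,-0.106,0.084,5,0,0],[1,-0.126,-0.132,0.104,6,0,0]]]}}

```text
time_s: 1.98
eef_pos: [0.5661, -0.1056, 0.2439]
tcp_rot: [-0.029, 0.116, 0.969, -0.217]
wrist_force: [0.4, 0.3, -0.3]
finger_gap: 0.0001
```

```bash
python3 go.py 0.543 -0.167 0.238 77 257 25; python3 go.py 0.512 -0.225 0.238 77 257 25
python3 - <<'E'
from cell import *
from h import *
d={n:read_camera(n) for n in('side','top')}; pickle.dump(d,open('c1.pkl','wb'))
cv2.imwrite('pics/c1.png',np.hstack([cv2.resize(d['top']['pixels'][120:270,290:420],None,fx=3,fy=3),cv2.resize(d['side']['pixels'][150:300,190:320],None,fx=3,fy=3)]))
E
```

```text
t 1.98 pos [ 0.5661 -0.1056  0.2439] F [ 0.4  0.3 -0.3] gap 0.0001
shift mm [  7.9 -56.3  33.2] turn deg [-0.3 -0.6 -0.5]
t 1.98 pos [ 0.5661 -0.1056  0.2439] F [ 0.4  0.3 -0.3] gap 0.0001
shift mm [  24.2 -113.9   60.5] turn deg [-0.3 -0.6 -0.5]
```

View pics/c1.png

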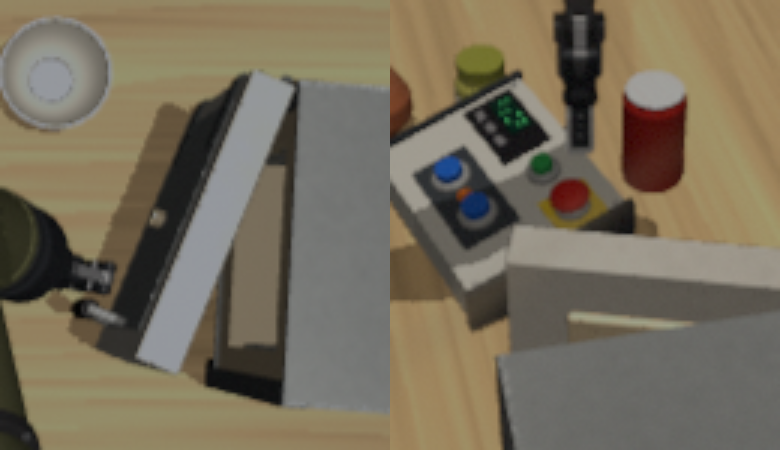

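The gripper stands in front of the door's free-edge part: in the left crop the tips are at (100,275), with the handle lower at (100,310). The face there is clear, so I push along the arc.

Emit:
{"api": "servo_tool", "payload": {"plan": [[[1,0.003,-0.015,0.009,0,0,0],[1,0.005,-0.03,0.018,0,0,0],[1,0.008,-0.045,0.027,0,0,0],[1,0.011,-0.057,0.033,0,0,0],[1,0.014,-0.07,0.038,0,0,0]]]}}

```text
time_s: 2.7
eef_pos: [0.5324, -0.1831, 0.2396]
tcp_rot: [-0.029, 0.119, 0.968, -0.218]
wrist_force: [0.6, 2.8, 1.7]
finger_gap: -0.0003
```

```bash
python3 go.py 0.512 -0.222 0.238 80 260 25
```

```text
t 2.7 pos [ 0.5324 -0.1831  0.2396] F [0.6 2.8 1.7] gap -0.0003
shift mm [ 10.3 -37.8  19.8] turn deg [-0.4 -2.  -3.5]
```

Emit:
{"api": "servo_tool", "payload": {"plan": [[[1,0.002,-0.009,0.004,0,0,-1],[1,0.004,-0.018,0.009,0,-1,-2],[1,0.006,-0.025,0.013,0,-1,-3],[1,0.008,-0.031,0.016,0,-2,-3],[1,0.01,-0.036,0.018,0,-2,-3]]]}}

```text
time_s: 3.32
eef_pos: [0.5145, -0.2203, 0.24]
tcp_rot: [-0.016, 0.089, 0.971, -0.219]
wrist_force: [2.8, -0.3, 3.7]
finger_gap: 0.0001
```

```bash
python3 go.py 0.512 -0.230 0.238 80 260 25
```

```text
t 3.33 pos [ 0.5145 -0.2203  0.24  ] F [ 2.8 -0.3  3.7] gap 0.0001
shift mm [ 0.8 -8.2  6. ] turn deg [-0.4  0.3 -0.5]
```

Emit:
{"api": "servo_tool", "payload": {"plan": [[[1,0,-0.003,0.001,0,0,0],[1,0,-0.006,0.003,0,0,0],[1,0,-0.008,0.004,0,0,0],[1,0,-0.01,0.0047,0,0,0],[1,0,-0.011,0.005,0,0,0]]]}}

```text
time_s: 3.95
eef_pos: [0.5105, -0.2327, 0.2401]
tcp_rot: [-0.018, 0.089, 0.971, -0.22]
wrist_force: [-3.1, 2.9, 5.5]
finger_gap: 0.0001
```

Emit:
{"api": "servo_tool", "payload": {"plan": [[[1,0,-0.002,0.001,0,0,0],[1,0,-0.003,0.0015,0,0,0],[1,0,-0.005,0.0025,0,0,0],[1,0,-0.006,0.003,0,0,0],[1,0,-0.007,0.003,0,0,0]]]}}

```text
time_s: 4.58
eef_pos: [0.5081, -0.2402, 0.2402]
tcp_rot: [-0.019, 0.089, 0.971, -0.22]
wrist_force: [-1.8, 1.6, 3.5]
finger_gap: 0.0004
```

```bash
python3 go.py 0.512 -0.245 0.238 80 260 25
python3 - <<'E'
from cell import *
from h import *
d={n:read_camera(n) for n in('side','top')}; pickle.dump(d,open('c2.pkl','wb'))
cv2.imwrite('pics/c2.png',np.hstack([cv2.resize(d['top']['pixels'][130:270,310:410],None,fx=4,fy=4,interpolation=2),cv2.resize(d['side']['pixels'][200:340,210:310],None,fx=4,fy=4,interpolation=2)]))
E
```

```text
t 4.58 pos [ 0.5081 -0.2402  0.2402] F [-1.8  1.6  3.5] gap 0.0004
shift mm [-4.7 -2.7  3.8] turn deg [-0.5 -0.  -0.5]
```

View pics/c2.png

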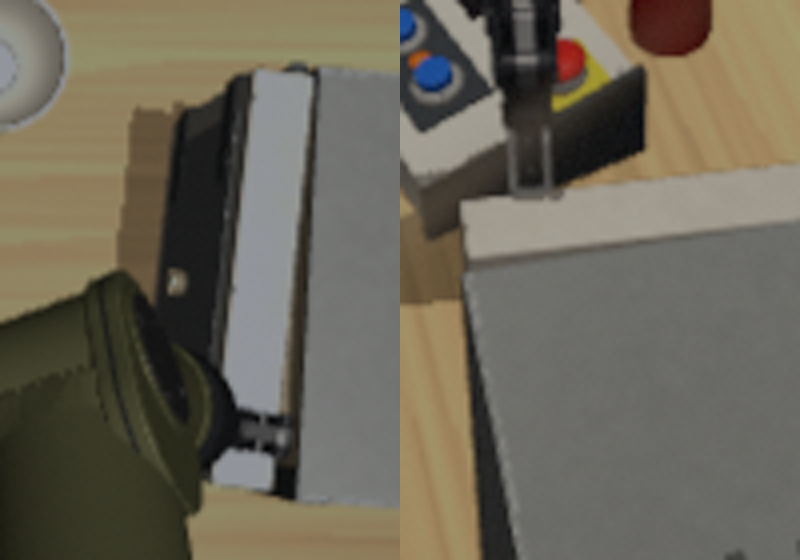

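Run:
```python
from h import *
d=pickle.load(open('c2.pkl','rb'));T,S=d['top'],d['side']
print('TCP proj top',proj(T,[.5081,-.2402,.2402]),'crop',(proj(T,[.5081,-.2402,.2402])-[310,130])*4, 'side crop',(proj(S,[.5081,-.2402,.2402])-[210,200])*4+[400,0])
f=lambda x,y:(x/4+310-.4,y/4+130-.4)
for n,u,z in (('hinge out',(250,70),.275),('hinge in',(314,70),.275),('free out',(210,480),.275),('free in',(272,490),.275),('kiln h',(320,68),.28),('kiln f',(297,500),.28),('outer mid',(232,340),.275),('tip',(290,435),.275)): print(n,onz(T,f(*u),z))
```

```text
TCP proj top [366.7818 235.9511] crop [227.1271 423.8046] side crop [529.4672 257.1155]
hinge out [ 0.7394 -0.2463  0.275 ]
hinge in [ 0.7399 -0.288   0.275 ]
free out [ 0.4743 -0.2191  0.275 ]
free in [ 0.4684 -0.2587  0.275 ]
kiln h [ 0.7403 -0.2903  0.28  ]
kiln f [ 0.4626 -0.2731  0.28  ]
outer mid [ 0.5639 -0.2336  0.275 ]
tip [ 0.5035 -0.2705  0.275 ]
```

Run:
```python
from h import *
d=pickle.load(open('c1.pkl','rb'));T,S=d['top'],d['side']
P=[.5661,-.1056,.2439]
print('c1 proj',proj(T,P),'top crop',(proj(T,P)-[290,120])*3,'side crop',(proj(S,P)-[190,150])*3+[390,0])
a=cv2.resize(T['pixels'][160:240,265:345],None,fx=5,fy=5,interpolation=2); b=cv2.resize(S['pixels'][130:210,215:295],None,fx=5,fy=5,interpolation=2)
z=np.array([-.09,-.42,-.9]);z/=np.linalg.norm(z)
for k in (0,-.02,-.05,-.09):
    X=np.array(P)+k*z
    for im,c,o in((a,T,(265,160)),(b,S,(215,130))):
        cv2.circle(im,tuple(int(v) for v in (proj(c,X)-o+.4)*5),4,(0,255,255),1)
cv2.imwrite('pics/c1b.png',np.hstack([a,b]))
```

```text
c1 proj [316.1768 213.4056] top crop [ 78.5305 280.2168] side crop [578.1901 198.1662]
```

View pics/c1b.png

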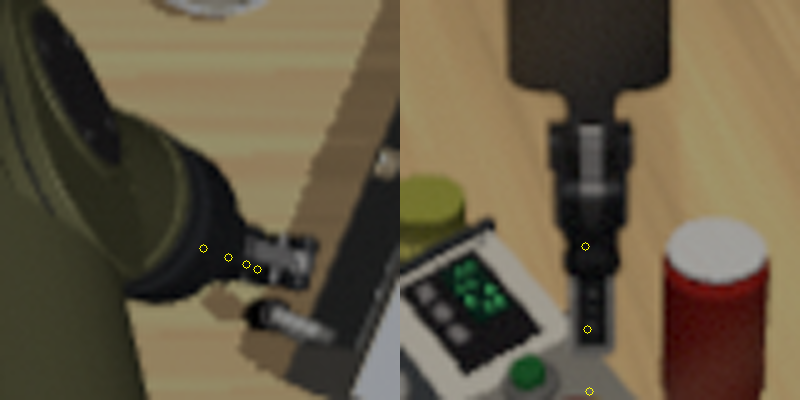

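Run:
```python
from h import *
from scipy.spatial.transform import Rotation as Ro
d=pickle.load(open('c1.pkl','rb'));T,S=d['top'],d['side']
X,e=tri(T,(327,212),S,(253,200)); P=np.array([.5661,-.1056,.2439])
R=Ro.from_quat([.116,.969,-.217,-.029]); print(X,e,'in tool axes',R.inv().apply(X-P))
from cell import *
s=observe(); print(s['eef_pos'],s['tcp_rot'],s['joint_positions'],s['tau'])
print(Ro.from_quat(np.roll(s['tcp_rot'],-1)).as_matrix())
# reproject start pose fingers too
d0=pickle.load(open('c0.pkl','rb'))
print('start TCP proj',proj(d0['top'],[.2517,.5714,.1923]),proj(d0['side'],[.2517,.5714,.1923]))
```

```text
[ 0.5657 -0.123   0.3095] 0.00585975476842516 in tool axes [-0.0033 -0.0434 -0.052 ]
[ 0.5082 -0.2403  0.2402] [-0.0185  0.0894  0.9712 -0.2199] [ 0.0773  0.5628 -0.0147  1.8094  0.5827  0.9112  1.0561] [  0.4813 -44.1093   1.9848 -14.3191   1.3919   0.1243   0.0043]
[[-0.9833  0.1655 -0.0753]
 [ 0.1817  0.8873 -0.4239]
 [-0.0033 -0.4305 -0.9026]]
start TCP proj [ 64.5914 326.5005] [112.2114 111.0139]
```

Run:
```python
from h import *
from scipy.spatial.transform import Rotation as Ro
from cell import *
s=observe()
def boxpts(P,q,hy):
    R=Ro.from_quat(np.roll(q,-1)); return [P+R.apply([x,y,z]) for z in (0,-.03) for x in (-.011,.011) for y in(-hy,hy)]
rows=[]
for f,P,q,hy in (('c0.pkl',[.2516,.5713,.1923],[-.0001,.2059,.9786,-.0009],.057),('c2.pkl',s['eef_pos'],s['tcp_rot'],.0145)):
    d=pickle.load(open(f,'rb')); r=[]
    for n in('top','side'):
        c=d[n]; o=np.maximum(proj(c,P).astype(int)-[40,36],0); im=c['pixels'][o[1]:o[1]+60,o[0]:o[0]+80]
        im=cv2.resize(im,None,fx=5,fy=5,interpolation=2)
        im=np.clip(im.astype(float)*1.6,0,255).astype(np.uint8)
        for i,X in enumerate(boxpts(np.array(P),q,hy)): cv2.circle(im,tuple(int(v) for v in (proj(c,X)-o+.4)*5),3,(0,255,255) if i<4 else (255,0,255),1)
        r.append(im)
    rows.append(np.hstack(r))
cv2.imwrite('pics/chk.png',np.vstack(rows))
```

```text
(no output)
```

View pics/chk.png

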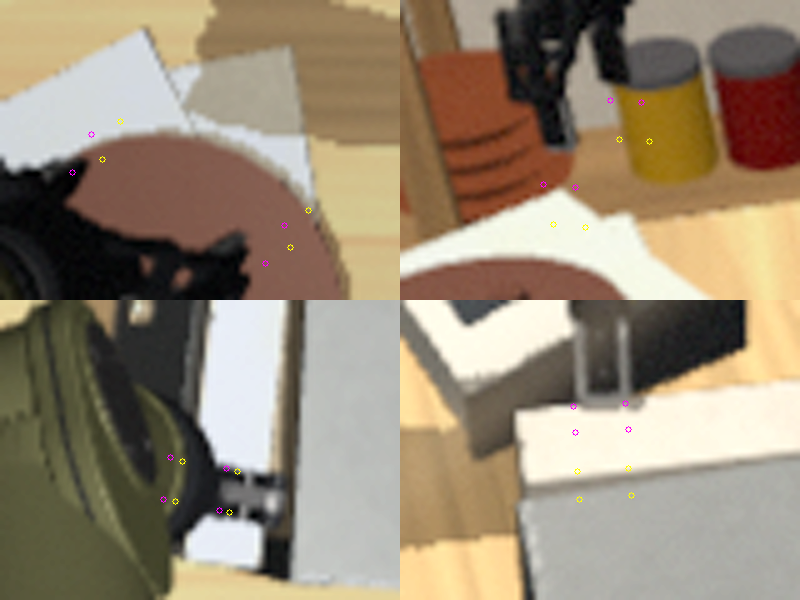

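Run:
```python
from h import *
d=pickle.load(open('c0.pkl','rb'));T,S=d['top'],d['side']; P=np.array([.2516,.5713,.1923])
oT=np.maximum(proj(T,P).astype(int)-[40,36],0);oS=np.maximum(proj(S,P).astype(int)-[40,36],0)
f=lambda x,y,o:(x/5-.4+o[0],y/5-.4+o[1])
for a,b in (((80,168),(210,80)),((240,240),(160,150))):
    print(tri(T,f(*a,oT),S,f(*b,oS)))
P2=np.array([.5082,-.2403,.2402]);d=pickle.load(open('c2.pkl','rb'));T,S=d['top'],d['side']
oT=np.maximum(proj(T,P2).astype(int)-[40,36],0);oS=np.maximum(proj(S,P2).astype(int)-[40,36],0)
print('c2',tri(T,f(280,200-5,oT),S,f(205,104,oS)),'expect front corner',P2+[0,-.013,.006])
```

```text
(array([0.2701, 0.6135, 0.2441]), np.float64(0.004611049705818469))
(array([0.2347, 0.5294, 0.2422]), np.float64(0.0029422500883254524))
c2 (array([ 0.5061, -0.2589,  0.3097]), np.float64(0.0010867232191314863)) expect front corner [ 0.5082 -0.2533  0.2462]
```

The checks show a disagreement. In three pictures, points on the gripper triangulate about 50–60 mm above the reported TCP. 13 mm of that at the start pose is the open pads, so the tip really stands about 35–40 mm higher than `eef_pos` reads. In c2 the front finger rides over the door's top edge while the rear finger pushes the edge; the door is at about 0.05 rad. I'll back off, go lower and measure this again.

Emit:
{"api": "servo_tool", "payload": {"plan": [[[1,0.001,0.007,-0.008,0,0,0],[1,0.002,0.016,-0.019,0,0,0],[1,0.003,0.032,-0.037,0,0,0],[1,0.004,0.045,-0.045,0,0,0],[1,0.005,0.058,-0.052,0,0,0]]]}}

```text
time_s: 5.3
eef_pos: [0.517, -0.1647, 0.2621]
tcp_rot: [-0.018, 0.089, 0.971, -0.22]
wrist_force: [-0.9, -0.4, -0.6]
finger_gap: -0.0002
```

```bash
python3 go.py 0.515 -0.165 0.20 84 264 25
python3 - <<'E'
from cell import *
from h import *
from scipy.spatial.transform import Rotation as Ro
s=observe();P,q=s['eef_pos'],s['tcp_rot'];R=Ro.from_quat(np.roll(q,-1))
d={n:read_camera(n) for n in('side','top')}; pickle.dump(d,open('c3.pkl','wb')); r=[]
for n in('top','side'):
    c=d[n]; o=proj(c,P).astype(int)-[40,60]; im=cv2.resize(c['pixels'][o[1]:o[1]+100,o[0]:o[0]+80],None,fx=5,fy=5,interpolation=2)
    im=np.clip(im*1.6,0,255).astype(np.uint8); print(n,o)
    for k,dz in enumerate((0,.037)):
        for y in (-.0145,.0145):
            cv2.circle(im,tuple(int(v) for v in (proj(c,P+R.apply([0,y,0])+[0,0,dz])-o+.4)*5),3,[(0,255,255),(255,0,255)][k],1)
    r.append(im)
cv2.imwrite('pics/c3.png',np.hstack(r))
E
```

```text
t 5.3 pos [ 0.517  -0.1647  0.2621] F [-0.9 -0.4 -0.6] gap -0.0002
shift mm [ 2.1 26.1 56.4] turn deg [-0.5 -1.7 -4.1]
top [299 172]
side [197 171]
```

View pics/c3.png

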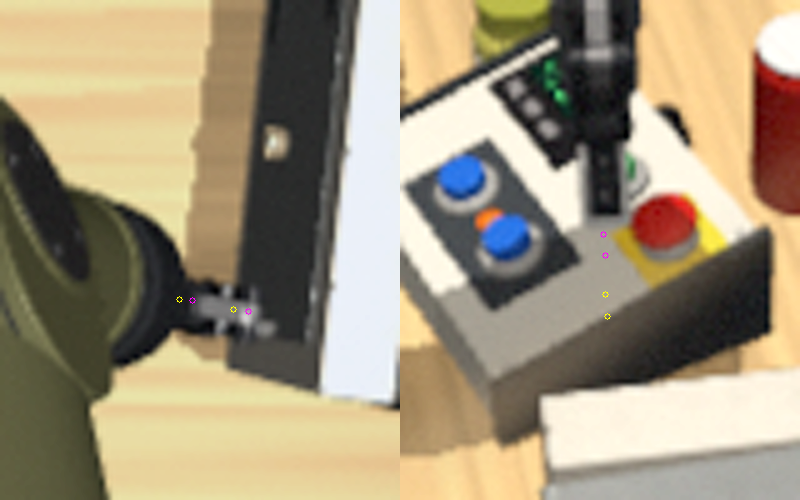

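In the side crop the fingertip ends at (605,218), above even the +37 mm marks at about (604,245). That puts the tip 40–50 mm above the reported z. The contact seen at c2 puts it at 41 mm or less, so I'll use +40 mm. With reported z at 0.197 the tip stands at 0.235–0.245, on the bare strip and well over the handle's top at 0.17.

Emit:
{"api": "servo_tool", "payload": {"plan": [[[1,0,0.006,0.013,0,0,-1],[1,0.001,0.013,0.026,0,0,-2],[1,0.001,0.02,0.039,0,-1,-3],[1,0.002,0.026,0.052,0,-1,-4],[1,0.002,0.028,0.06,0,-2,-4]]]}}

```text
time_s: 6.02
eef_pos: [0.515, -0.1639, 0.1939]
tcp_rot: [-0.01, 0.05, 0.974, -0.22]
wrist_force: [-0.1, 0.1, -0.1]
finger_gap: 0.0001
```

```bash
python3 go.py 0.513 -0.205 0.197 84 264 25;python3 go.py 0.511 -0.228 0.197 84 264 25
```

```text
t 6.03 pos [ 0.515  -0.1639  0.1939] F [-0.1  0.1 -0.1] gap 0.0001
shift mm [ -2.1 -38.5  14.8] turn deg [-0.4  0.2  0.1]
t 6.03 pos [ 0.515  -0.1639  0.1939] F [-0.1  0.1 -0.1] gap 0.0001
shift mm [ -2.4 -59.3  24.7] turn deg [-0.4  0.2  0.1]
```

Emit:
{"api": "servo_tool", "payload": {"plan": [[[1,0,-0.015,0.006,0,0,0],[1,-0.001,-0.03,0.012,0,0,0],[1,-0.002,-0.042,0.016,0,0,0],[1,-0.002,-0.048,0.019,0,0,0],[1,-0.002,-0.053,0.022,0,0,0]]]}}

```text
time_s: 6.65
eef_pos: [0.5114, -0.2214, 0.1969]
tcp_rot: [-0.01, 0.05, 0.974, -0.22]
wrist_force: [-0.1, 0.7, 0.4]
finger_gap: 0.0001
```

Emit:
{"api": "servo_tool", "payload": {"plan": [[[1,0,-0.001,0.0005,0,0,0],[1,0,-0.002,0.001,0,0,0],[1,0,-0.004,0.002,0,0,0],[1,0,-0.006,0.003,0,0,0],[1,0,-0.008,0.0035,0,0,0]]]}}

```text
time_s: 7.28
eef_pos: [0.5105, -0.2302, 0.1972]
tcp_rot: [-0.01, 0.05, 0.974, -0.22]
wrist_force: [1.1, -0.3, -0.5]
finger_gap: -0.0002
```

Emit:
{"api": "servo_tool", "payload": {"plan": [[[1,0,-0.002,0.001,0,0,0],[1,0,-0.004,0.002,0,0,0],[1,0,-0.006,0.003,0,0,0],[1,0,-0.008,0.0035,0,0,0],[1,0,-0.01,0.0045,0,0,0]]]}}

```text
time_s: 7.9
eef_pos: [0.509, -0.241, 0.1972]
tcp_rot: [-0.01, 0.05, 0.974, -0.22]
wrist_force: [-0.6, 1.5, 0.1]
finger_gap: -0.0002
```

Run:
```python
from cell import *
from h import *
s=observe();P=s['eef_pos'];print(P,s['wrist_force'])
d={n:read_camera(n) for n in('side','top')}; pickle.dump(d,open('c4.pkl','wb'))
im=np.hstack([cv2.resize(d['top']['pixels'][130:270,310:410],None,fx=4,fy=4,interpolation=2),cv2.resize(d['side']['pixels'][200:340,210:310],None,fx=4,fy=4,interpolation=2)])
cv2.imwrite('pics/c4.png',np.clip(im*1.5,0,255))
```

```text
[ 0.509  -0.241   0.1972] [-0.5863  1.546   0.1104][ WARN:0@1.250] global loadsave.cpp:1063 imwrite_ Unsupported depth image for selected encoder is fallbacked to CV_8U.
```

View pics/c4.png

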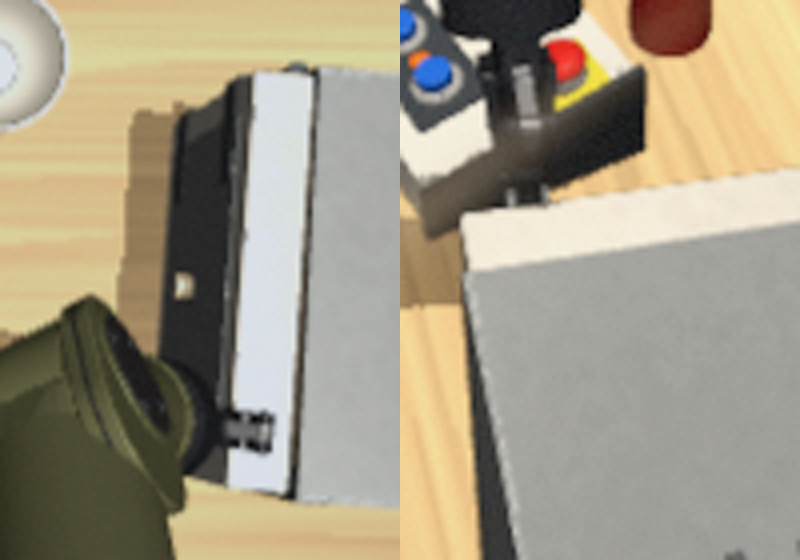

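Emit:
{"api": "servo_tool", "payload": {"plan": [[[1,0,-0.002,0.001,0,0,0],[1,0,-0.004,0.002,0,0,0],[1,0,-0.005,0.0025,0,0,0],[1,0,-0.006,0.003,0,0,0],[1,0,-0.006,0.003,0,0,0]]]}}

```text
time_s: 8.62
eef_pos: [0.5089, -0.2449, 0.1972]
tcp_rot: [-0.009, 0.049, 0.975, -0.218]
wrist_force: [-5.0, 11.3, 8.5]
finger_gap: 0.0001
```

Emit:
{"api": "servo_tool", "payload": {"plan": [[[1,0,-0.002,0.001,0,0,0],[1,0,-0.004,0.002,0,0,0],[1,0,-0.005,0.002,0,0,0],[1,0,-0.005,0.002,0,0,0],[1,0,-0.005,0.002,0,0,0]]]}}

```text
time_s: 9.25
eef_pos: [0.5093, -0.2447, 0.1969]
tcp_rot: [-0.009, 0.047, 0.975, -0.215]
wrist_force: [-4.3, 15.0, 7.0]
finger_gap: 0.0001
```

The TCP has stopped at y = -0.2447 with the reaction at 15 N, so the door is on its stop. Next I retreat, then rise and go over the console with the fingers part-open.

Emit:
{"api": "servo_tool", "payload": {"plan": [[[1,0,0.015,-0.007,0,0,0],[1,0,0.035,-0.018,0,0,0],[0.8,0,0.055,-0.035,0,0,0],[0.6,0,0.085,-0.065,0,0,0],[0.45,0,0.115,-0.095,0,0,0]]]}}

```text
time_s: 9.88
eef_pos: [0.5233, -0.1003, 0.2354]
tcp_rot: [-0.008, 0.047, 0.975, -0.215]
wrist_force: [-0.1, 0.3, 0.1]
finger_gap: 0.0468
```

```bash
python3 go.py 0.485 0.1165 0.16 104.9 14.9 12
```

```text
t 9.88 pos [ 0.5233 -0.1003  0.2354] F [-0.1  0.3  0.1] gap 0.0468
shift mm [ 59.1 224.1 -21.1] turn deg [-26.7 -15.9 -17.5]
```

Emit:
{"api": "servo_tool", "payload": {"plan": [[[0.46,0.012,0.045,-0.03,-5,-3,-3],[0.46,0.024,0.09,-0.045,-11,-6,-7],[0.46,0.036,0.135,-0.04,-16,-9,-10],[0.46,0.048,0.18,-0.03,-21,-13,-14],[0.46,0.059,0.224,-0.021,-26.7,-15.9,-17.5]]]}}

```text
time_s: 10.5
eef_pos: [0.485, 0.118, 0.1599]
tcp_rot: [0.105, -0.131, 0.986, 0.015]
wrist_force: [0.4, -0.7, -0.5]
finger_gap: 0.0459
```

```bash
python3 go.py 0.485 0.1165 0.16 104.9 14.9 12
python3 - <<'E'
from cell import *
from h import *
from scipy.spatial.transform import Rotation as Ro
s=observe();P,q=s['eef_pos'],s['tcp_rot'];R=Ro.from_quat(np.roll(q,-1)); print(R.as_matrix())
d={n:read_camera(n) for n in('side','top')}; pickle.dump(d,open('c5.pkl','wb')); r=[]
for n in('top','side'):
    c=d[n]; o=proj(c,P).astype(int)-[40,55]; im=cv2.resize(c['pixels'][o[1]:o[1]+100,o[0]:o[0]+80],None,fx=5,fy=5,interpolation=2)
    im=np.clip(im*1.5,0,255).astype(np.uint8); print(n,o)
    for k,dz in enumerate((0,-.05)):
        for y in (-.03,.03):
            cv2.circle(im,tuple(int(v) for v in (proj(c,P+R.apply([0,y,dz]))-o+.4)*5),3,[(0,255,255),(255,0,255)][k],1)
    r.append(im)
cv2.imwrite('pics/c5.png',np.hstack(r))
# door check: outer top edge and kiln edge in top view, brightness boundaries on rows
g=cv2.cvtColor(d['top']['pixels'],cv2.COLOR_BGR2GRAY)
for row in (160,180,200,220,240): print(row,g[row,362:392].tolist())
E
```

```text
t 10.5 pos [0.485  0.118  0.1599] F [ 0.4 -0.7 -0.5] gap 0.0459
shift mm [ 0.4 -1.5 -0.2] turn deg [0.2 0.2 0.2]
[[-0.9435 -0.2614  0.2035]
 [-0.2551  0.9652  0.0572]
 [-0.2114  0.0021 -0.9774]]
top [193 186]
side [164 135]
160 [42, 42, 42, 36, 21, 17, 26, 44, 49, 44, 46, 93, 136, 143, 143, 144, 144, 143, 143, 143, 144, 143, 143, 143, 144, 120, 66, 93, 109, 111]
180 [26, 26, 26, 25, 25, 26, 50, 48, 42, 60, 132, 143, 144, 144, 144, 144, 143, 144, 143, 143, 143, 143, 143, 143, 118, 64, 103, 114, 115, 114]
200 [23, 26, 26, 26, 27, 52, 47, 42, 69, 123, 142, 144, 145, 144, 145, 145, 144, 145, 144, 144, 143, 144, 143, 120, 65, 103, 114, 113, 113, 113]
220 [25, 25, 26, 25, 53, 45, 44, 84, 136, 145, 145, 144, 145, 144, 144, 144, 144, 145, 144, 144, 143, 144, 120, 65, 105, 117, 116, 116, 115, 115]
240 [27, 28, 27, 57, 49, 43, 97, 137, 144, 144, 144, 144, 144, 144, 144, 144, 144, 144, 144, 144, 144, 119, 64, 107, 118, 118, 118, 118, 118, 118]
```

View pics/c5.png

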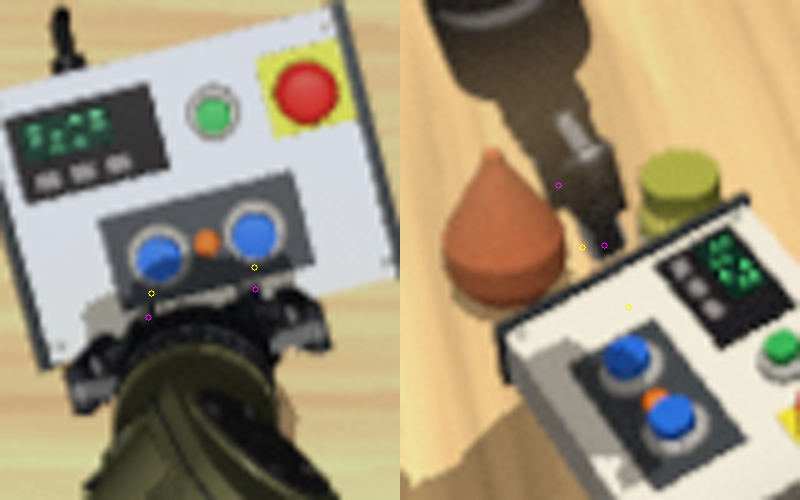

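The door is shut: the gap line in the top view is an even 1 px along its whole length. In the side view the near fingertip ends at about (607,252), matching the −50 mm mark at (604,245), so the real tips lie about 48 mm behind the reported TCP along tool z. The blue caps are at (158,258) and (253,237) in the top crop.

```bash
cat > btn.py <<'E'
from cell import *
from m import *
from scipy.spatial.transform import Rotation as Ro
s=observe();R=Ro.from_quat(np.roll(s['tcp_rot'],-1)); f=lambda p:(R.inv().apply(p-s['eef_pos'])*1000).round(1)
print('t',s['time_s'],'mid',f((bl+br)/2),'L',f(bl),'R',f(br),'gap',s['finger_gap'],'F tool',R.inv().apply(s['wrist_force']).round(1),'M',R.inv().apply(s['torque']).round(2))
E
python3 btn.py
```

```text
t 10.6 mid [-3.1 -0.7 88.9] L [-3.3 29.  88.6] R [ -2.9 -30.5  89.3] gap 0.046134255676402475 F tool [ 0.3 -0.4 -0. ] M [ 0.02  0.28 -0.02]
```

Emit:
{"api": "servo_tool", "payload": {"plan": [[[0.46,-0.001,0,0.025,0,0,0],[0.46,-0.002,0,0.05,0,0,0],[0.46,-0.003,-0.001,0.075,0,0,0],[0.46,-0.003,-0.001,0.095,0,0,0],[0.46,-0.003,-0.001,0.105,0,0,0]]]}}

```text
time_s: 11.22
eef_pos: [0.5008, 0.117, 0.0673]
tcp_rot: [0.093, -0.131, 0.987, 0.008]
wrist_force: [-1.0, 0.3, -0.8]
finger_gap: 0.0463
```

```bash
python3 btn.py
python3 - <<'E'
from cell import *
from h import *
from scipy.spatial.transform import Rotation as Ro
d={n:read_camera(n) for n in('side','top')}; pickle.dump(d,open('c6.pkl','wb'))
im=np.hstack([cv2.resize(d['top']['pixels'][180:260,185:285],None,fx=4,fy=4,interpolation=2),cv2.resize(d['side']['pixels'][160:240,180:280],None,fx=4,fy=4,interpolation=2)])
cv2.imwrite('pics/c6.png',np.clip(im*1.5,0,255).astype(np.uint8))
E
```

```text
t 11.225 mid [-3.6  3.4 -3.6] L [-3.8 33.1 -4.3] R [ -3.3 -26.3  -2.9] gap 0.046270639068648124 F tool [1.1 0.5 0.6] M [0.02 0.26 0.03]
```

View pics/c6.png

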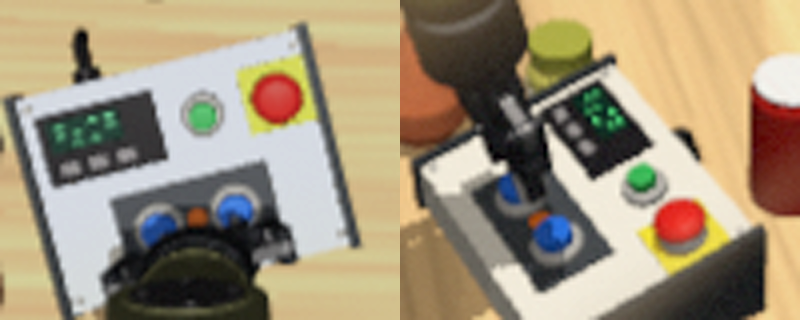

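The side crop shows the near fingertip at about (540,205), above and behind the right cap at (553,232), with no contact yet. The pose came out about 2° and 12 mm short, so I check the joints.

```bash
python3 -c "
from cell import *
s=observe();print(s['joint_positions'].round(3),s['qd'].round(3),s['eef_pos'],s['tcp_rot'])"; python3 go.py 0.511 0.124 0.0247 104.9 14.9 12; python3 go.py 0.5045 0.1205 0.0647 104.9 14.9 12
```

```text
[-0.274  0.72  -0.095  2.211  1.246  0.089  0.258] [-0.015 -0.021  0.024  0.01  -0.23  -0.039  0.225] [0.49989236 0.11689572 0.06698602] [ 0.09175625 -0.13142398  0.98703567  0.00831384]
t 11.32 pos [0.4999 0.1169 0.067 ] F [-0.1 -0.4  0.1] gap 0.0458
shift mm [-4.6  4.3 43.8] turn deg [-0.4 -1.4  0.3]
t 11.32 pos [0.4999 0.1169 0.067 ] F [-0.1 -0.4  0.1] gap 0.0458
shift mm [-4.9  2.3  3.2] turn deg [-0.4 -1.4  0.3]
```

Joint 6 reads 0.089, close to its 0.04 limit, because of the 12° forward tilt at this short reach. I'll use a smaller tilt of 4°. The caps slide in straight guides, so a slightly off-square fingertip still presses them, and I shift the hand 4 mm down-slope to keep the contact near the cap centres.

```bash
python3 go.py 0.5015 0.1208 0.066 104.9 14.9 4
```

```text
t 11.32 pos [0.4999 0.1169 0.067 ] F [-0.1 -0.4  0.1] gap 0.0458
shift mm [-2.4  3.4  1.4] turn deg [-0.4  6.6  0.3]
```

Emit:
{"api": "servo_tool", "payload": {"plan": [[[0.46,0,0.001,0,0,2,0],[0.46,-0.001,0.002,0,0,4,0],[0.46,-0.002,0.003,0.001,0,6,0],[0.46,-0.0024,0.0034,0.0014,-0.4,6.6,0.3],[0.46,-0.0024,0.0034,0.0014,-0.4,6.6,0.3]]]}}

```text
time_s: 11.95
eef_pos: [0.502, 0.1202, 0.0662]
tcp_rot: [0.034, -0.129, 0.991, 0.004]
wrist_force: [-0.3, 0.3, 0.3]
finger_gap: 0.0459
```

```bash
python3 go.py 0.502 0.1209 0.0336 104.9 14.9 4; python3 btn.py; python3 -c "
from cell import *
s=observe();print(s['joint_positions'].round(3))"
```

```text
t 11.95 pos [0.502  0.1202 0.0662] F [-0.3  0.3  0.3] gap 0.0459
shift mm [ 2.   0.7 32.6] turn deg [-0.  -0.  -0.1]
t 11.95 mid [-1.2  0.6 -5.2] L [-1.2 30.4 -5.6] R [ -1.2 -29.1  -4.7] gap 0.045925255616169586 F tool [ 0.2  0.4 -0.3] M [ 0.    0.08 -0.04]
[-0.011  0.779 -0.52   2.065  0.923  0.466  0.589]
```

Emit:
{"api": "servo_tool", "payload": {"plan": [[[0.46,0.0005,0,0.008,0,0,0],[0.46,0.001,0.0005,0.016,0,0,0],[0.46,0.0015,0.0007,0.023,0,0,0],[0.46,0.002,0.0007,0.028,0,0,0],[0.46,0.002,0.0007,0.031,0,0,0]]]}}

```text
time_s: 12.58
eef_pos: [0.5017, 0.1209, 0.0347]
tcp_rot: [0.034, -0.129, 0.991, 0.004]
wrist_force: [0.4, -0.5, 0.7]
finger_gap: 0.0458
```

```bash
python3 btn.py; python3 go.py 0.502 0.1209 0.0236 104.9 14.9 4;python3 - <<'E'
from cell import *
from h import *
d={n:read_camera(n) for n in('side','top')}; pickle.dump(d,open('c7.pkl','wb'))
im=np.hstack([cv2.resize(d['top']['pixels'][200:260,195:275],None,fx=5,fy=5,interpolation=2),cv2.resize(d['side']['pixels'][180:240,180:260],None,fx=5,fy=5,interpolation=2)])
cv2.imwrite('pics/c7.png',np.clip(im*1.7,0,255).astype(np.uint8))
E
```

```text
t 12.575 mid [ -3.5  -0.1 -36.6] L [ -3.5  29.6 -37. ] R [ -3.4 -29.9 -36.2] gap 0.04579414930451297 F tool [-0.3 -0.6 -0.7] M [ 0.01  0.09 -0.03]
t 12.57 pos [0.5017 0.1209 0.0347] F [ 0.4 -0.5  0.7] gap 0.0458
shift mm [ 0.5 -0.1 11.1] turn deg [-0.1 -0.1 -0.1]
```

View pics/c7.png

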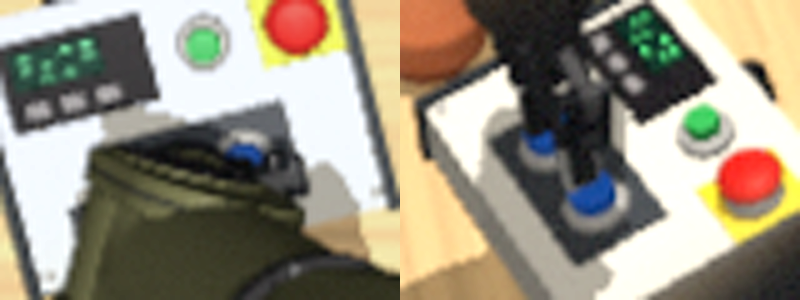

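The fingertips stand just over both caps: in the side crop the near tip is at (585,183) above the cap at (592,195), and the far tip is over the other cap. That was my 12th picture, so from here I go by the force and by colour masks.

Emit:
{"api": "servo_tool", "payload": {"plan": [[[0.46,0,0,0.002,0,0,0],[0.46,0,0,0.004,0,0,0],[0.46,0,0,0.006,0,0,0],[0.46,0,0,0.008,0,0,0],[0.46,0,0,0.009,0,0,0]]]}}

```text
time_s: 13.3
eef_pos: [0.5035, 0.1213, 0.0277]
tcp_rot: [0.036, -0.129, 0.991, 0.004]
wrist_force: [-2.8, -2.4, 26.7]
finger_gap: 0.0463
```

```bash
python3 btn.py
```

```text
t 13.3 mid [ -2.3  -0.1 -43.7] L [ -2.3  29.6 -44.2] R [ -2.2 -29.9 -43.3] gap 0.046313348803187444 F tool [  1.4  -1.6 -26.9] M [0.26 0.48 0.02]
```

Emit:
{"api": "servo_tool", "payload": {"plan": [[[0.46,0,0,0.003,0,0,0],[0.46,0,0,0.003,0,0,0],[0.46,0,0,0.003,0,0,0],[0.46,0,0,0.003,0,0,0],[0.46,0,0,0.003,0,0,0]]]}}

```text
time_s: 13.92
eef_pos: [0.5037, 0.1213, 0.0275]
tcp_rot: [0.037, -0.129, 0.991, 0.003]
wrist_force: [-8.0, -3.0, 33.2]
finger_gap: 0.0463
```

```bash
python3 btn.py
python3 - <<'E'
from cell import *
from h import *
d={n:read_camera(n) for n in('side','top')}; pickle.dump(d,open('c8.pkl','wb'))
for f in ('c0','c7','c8'):
    e=pickle.load(open(f+'.pkl','rb'))
    print(f,'side',blobs(e['side'],(100,120,40),(125,255,255),(195,190,235,235),4),'top',blobs(e['top'],(100,120,40),(125,255,255),(210,220,260,250),4))
    print('  green',blobs(e['side'],(55,90,60),(90,255,255),(232,195,250,215)),'red',blobs(e['side'],(0,170,90),(6,255,255),(240,205,262,225)))
E
```

```text
t 13.925 mid [ -2.2  -0.1 -43.9] L [ -2.2  29.6 -44.4] R [ -2.1 -29.9 -43.4] gap 0.04630624655389344 F tool [  6.   -1.  -33.7] M [0.16 1.1  0.06]
c0 side [(array([208.88, 205.9 ]), [204, 202, 10, 9, 60]), (array([218.05, 218.03]), [213, 214, 10, 9, 65])] top [(array([243.44, 232.67]), [240, 229, 8, 8, 55]), (array([224.44, 237.33]), [221, 234, 8, 8, 57])]
  green [(array([240.06, 203.91]), [237, 201, 7, 7, 34])] red [(array([249.45, 214.78]), [244, 210, 12, 10, 93])]
c7 side [(array([208.09, 208.14]), [205, 206, 6, 5, 22]), (array([218.49, 218.6 ]), [214, 214, 9, 9, 53])] top [(array([243.7 , 230.25]), [240, 229, 8, 4, 20])]
  green [(array([240.03, 204.08]), [237, 201, 7, 7, 36])] red [(array([249.45, 214.78]), [244, 210, 12, 10, 93])]
c8 side [(array([208.46, 209.08]), [206, 208, 6, 3, 13]), (array([218.82, 219.68]), [215, 217, 8, 6, 34])] top [(array([243.56, 229.81]), [240, 229, 7, 3, 16])]
  green [(array([240.03, 204.08]), [237, 201, 7, 7, 36])] red [(array([249.45, 214.78]), [244, 210, 12, 10, 93])]
```

The force is 33 N and the moment matches the side force times the tool length, so the load is shared evenly, about 17 N per cap against 5 N for full travel. Both caps are on their stops. I hold now, with the same 3 mm push in each call because the shifts start from the measured pose.

Emit:
{"api": "servo_tool", "payload": {"plan": [[[0.46,0,0,0.003,0,0,0],[0.46,0,0,0.003,0,0,0],[0.46,0,0,0.003,0,0,0],[0.46,0,0,0.003,0,0,0],[0.46,0,0,0.003,0,0,0]]]}}

```text
time_s: 14.65
eef_pos: [0.5039, 0.1213, 0.0275]
tcp_rot: [0.039, -0.129, 0.991, 0.003]
wrist_force: [-7.7, -2.5, 34.0]
finger_gap: 0.0464
```

Emit:
{"api": "servo_tool", "payload": {"plan": [[[0.46,0,0,0.003,0,0,0],[0.46,0,0,0.003,0,0,0],[0.46,0,0,0.003,0,0,0],[0.46,0,0,0.003,0,0,0],[0.46,0,0,0.003,0,0,0]]]}}

```text
time_s: 15.28
eef_pos: [0.504, 0.1212, 0.0275]
tcp_rot: [0.04, -0.129, 0.991, 0.002]
wrist_force: [-9.1, -3.5, 34.9]
finger_gap: 0.0461
```

```bash
python3 btn.py
```

```text
t 15.275 mid [ -2.2  -0.1 -43.9] L [ -2.3  29.6 -44.5] R [ -2.1 -29.9 -43.4] gap 0.04611349408369731 F tool [  6.8  -1.2 -35.6] M [0.07 1.24 0.05]
```

Emit:
{"api": "servo_tool", "payload": {"plan": [[[0.46,0,0,0.003,0,0,0],[0.46,0,0,0.003,0,0,0],[0.46,0,0,0.003,0,0,0],[0.46,0,0,0.003,0,0,0],[0.46,0,0,0.003,0,0,0]]]}}

```text
time_s: 15.9
eef_pos: [0.5041, 0.1212, 0.0275]
tcp_rot: [0.042, -0.129, 0.991, 0.002]
wrist_force: [-9.1, -3.7, 35.4]
finger_gap: 0.0461
```

Emit:
{"api": "servo_tool", "payload": {"plan": [[[0.46,0,0,0.003,0,0,0],[0.46,0,0,0.003,0,0,0],[0.46,0,0,0.003,0,0,0],[0.46,0,0,0.003,0,0,0],[0.46,0,0,0.003,0,0,0]]]}}

```text
time_s: 16.52
eef_pos: [0.5042, 0.1212, 0.0275]
tcp_rot: [0.043, -0.13, 0.991, 0.002]
wrist_force: [-9.2, -3.0, 35.3]
finger_gap: 0.0461
```

Emit:
{"api": "servo_tool", "payload": {"plan": [[[0.46,0,0,0.003,0,0,0],[0.46,0,0,0.003,0,0,0],[0.46,0,0,0.003,0,0,0],[0.46,0,0,0.003,0,0,0],[0.46,0,0,0.003,0,0,0]]]}}

```text
time_s: 17.15
eef_pos: [0.5044, 0.1213, 0.0275]
tcp_rot: [0.045, -0.13, 0.991, 0.001]
wrist_force: [-8.5, -2.6, 35.0]
finger_gap: 0.0462
```

Emit:
{"api": "servo_tool", "payload": {"plan": [[[0.46,0,0,0.003,0,0,0],[0.46,0,0,0.003,0,0,0],[0.46,0,0,0.003,0,0,0],[0.46,0,0,0.003,0,0,0],[0.46,0,0,0.003,0,0,0]]]}}

```text
time_s: 17.77
eef_pos: [0.5045, 0.1212, 0.0275]
tcp_rot: [0.046, -0.13, 0.99, 0.001]
wrist_force: [-8.5, -3.5, 36.3]
finger_gap: 0.0461
```

Emit:
{"api": "servo_tool", "payload": {"plan": [[[0.46,0,0,0.003,0,0,0],[0.46,0,0,0.003,0,0,0],[0.46,0,0,0.003,0,0,0],[0.46,0,0,0.003,0,0,0],[0.46,0,0,0.003,0,0,0]]]}}

```text
time_s: 18.4
eef_pos: [0.5046, 0.1212, 0.0275]
tcp_rot: [0.048, -0.13, 0.99, 0.001]
wrist_force: [-8.2, -3.6, 35.3]
finger_gap: 0.0466
```

```bash
python3 btn.py
python3 - <<'E'
from cell import *
from h import *
e={n:read_camera(n) for n in('side','top')}
print('side',blobs(e['side'],(100,120,40),(125,255,255),(195,190,235,235),4))
E
```

```text
t 18.4 mid [ -2.2  -0.1 -44. ] L [ -2.3  29.6 -44.7] R [ -2.1 -29.9 -43.3] gap 0.04659958269286627 F tool [  5.5  -1.8 -36. ] M [-0.05  1.13  0.12]
side [(array([208.45, 209.18]), [206, 208, 5, 3, 11]), (array([218.89, 219.57]), [215, 216, 8, 7, 35])]
```

Held 5 s at 33–36 N. I release slowly and read the spring force against height, to confirm both caps had their full travel.

Emit:
{"api": "servo_tool", "payload": {"plan": [[[0.46,0,0,0,0,0,0],[0.46,0,0,-0.001,0,0,0],[0.46,0,0,-0.001,0,0,0],[0.46,0,0,-0.001,0,0,0],[0.46,0,0,-0.001,0,0,0]]]}}

```text
time_s: 19.12
eef_pos: [0.5043, 0.1211, 0.0291]
tcp_rot: [0.048, -0.13, 0.99, 0.001]
wrist_force: [-2.6, -1.7, 8.3]
finger_gap: 0.0463
```

Emit:
{"api": "servo_tool", "payload": {"plan": [[[0.46,0,0,-0.002,0,0,0],[0.46,0,0,-0.002,0,0,0],[0.46,0,0,-0.002,0,0,0],[0.46,0,0,-0.002,0,0,0],[0.46,0,0,-0.002,0,0,0]]]}}

```text
time_s: 19.75
eef_pos: [0.5038, 0.1209, 0.0314]
tcp_rot: [0.048, -0.129, 0.99, 0.001]
wrist_force: [-1.5, 0.3, 5.3]
finger_gap: 0.0459
```

Emit:
{"api": "servo_tool", "payload": {"plan": [[[0.46,0,0,-0.002,0,0,0],[0.46,0,0,-0.002,0,0,0],[0.46,0,0,-0.002,0,0,0],[0.46,0,0,-0.002,0,0,0],[0.46,0,0,-0.002,0,0,0]]]}}

```text
time_s: 20.38
eef_pos: [0.5035, 0.1208, 0.0333]
tcp_rot: [0.048, -0.129, 0.99, 0.001]
wrist_force: [-1.0, 0.4, 2.7]
finger_gap: 0.0463
```

Emit:
{"api": "servo_tool", "payload": {"plan": [[[0.46,0,0,-0.002,0,0,0],[0.46,0,0,-0.002,0,0,0],[0.46,0,0,-0.002,0,0,0],[0.46,0,0,-0.002,0,0,0],[0.46,0,0,-0.002,0,0,0]]]}}

```text
time_s: 21.0
eef_pos: [0.5033, 0.1208, 0.0352]
tcp_rot: [0.048, -0.129, 0.99, 0.001]
wrist_force: [0.6, 0.0, 0.7]
finger_gap: 0.0463
```

The spring force falls 8.3 → 5.3 → 2.7 → 0.7 N over z = 0.029 to 0.035. The caps were therefore met about 7.5 mm above the hold height, so both had their full 6 mm of travel. Now I rise clear.

Emit:
{"api": "servo_tool", "payload": {"plan": [[[0.46,0,0,-0.02,0,0,0],[0.46,0,0,-0.05,0,0,0],[0.46,0,0,-0.085,0,0,0],[0.46,0,0,-0.12,0,0,0],[0.46,0,0,-0.15,0,0,0]]]}}

```text
time_s: 21.62
eef_pos: [0.4889, 0.1187, 0.1858]
tcp_rot: [0.048, -0.129, 0.99, 0.001]
wrist_force: [0.5, -0.4, -0.0]
finger_gap: 0.0458
```

Emit:
{"api": "servo_tool", "payload": {"plan": [[[0.46,0.02,0,-0.02,0,0,0],[0.46,0.04,0,-0.04,0,0,0],[0.46,0.06,0,-0.06,0,0,0],[0.46,0.06,0,-0.06,0,0,0],[0.46,0.06,0,-0.06,0,0,0]]]}}

```text
time_s: 22.25
eef_pos: [0.4262, 0.1024, 0.2396]
tcp_rot: [0.048, -0.129, 0.99, 0.001]
wrist_force: [0.6, -0.1, -0.1]
finger_gap: 0.0462
```

Run:
```python
from cell import *
from h import *
s=observe();print(s['time_s'],s['eef_pos'],s['wrist_force'])
d={n:read_camera(n) for n in('side','top')}; pickle.dump(d,open('c9.pkl','wb'))
d0=pickle.load(open('c0.pkl','rb'))
for e in(d0,d):
  print('blue',blobs(e['side'],(100,140,90),(125,255,255),(180,170,275,255)),blobs(e['top'],(100,140,90),(125,255,255),(180,180,280,265)))
  print('green',blobs(e['side'],(55,90,60),(90,255,255),(232,195,250,215)),'red',blobs(e['side'],(0,170,90),(6,255,255),(240,205,262,225)))
# loose things: patch shift by template matching
for n,v,(u,w) in (('can','side',(278,194)),('pot','side',(185,180)),('jar','side',(220,174)),('bowl','top',(308,145)),('can','top',(221,167)),('jar','top',(174,215)),('pot','top',(172,253))):
    t=d0[v]['pixels'][w-14:w+14,u-14:u+14]; r=cv2.matchTemplate(d[v]['pixels'][w-26:w+26,u-26:u+26],t,cv2.TM_CCOEFF_NORMED); _,m,_,p=cv2.minMaxLoc(r); print(n,v,'shift px',p[0]-12,p[1]-12,round(m,3))
# door: sub-pixel inner/outer edges of white strip in the top view
g=cv2.cvtColor(d['top']['pixels'],cv2.COLOR_BGR2GRAY).astype(float)
def edge(row,rng,th,up):
    for c in rng:
        a,b=g[row,c],g[row,c+1]
        if (up and a<th<=b) or (not up and a>=th>b): return c+(th-a)/(b-a)
L=[(r,edge(r,range(364,378),90,1),edge(r,range(378,391),105,0)) for r in range(160,240,8)]
L=np.array(L,float); k=[(387+i,) for i in range(0)]
K=np.array([(r,edge(r,range(int(c)+1,int(c)+4),90,1)) for r,_,c in L],float)
f=lambda rc,z:np.array([onz(d['top'],(c,r),z)[:2] for r,c in rc])
for nm,a in(('outer',f(L[:,[0,1]],.275)),('inner',f(L[:,[0,2]],.275)),('kiln',f(K,.28))): print(nm,np.polyfit(a[:,0],a[:,1],1))
```

```text
22.25 [0.4262 0.1024 0.2396] [ 0.5986 -0.1012 -0.1427]
blue [(array([208.85, 205.5 ]), [205, 202, 9, 8, 52]), (array([217.7 , 217.65]), [213, 214, 10, 8, 54])] [(array([243.55, 232.57]), [240, 229, 8, 8, 53]), (array([224.61, 237.39]), [221, 234, 8, 8, 54])]
green [(array([240.06, 203.91]), [237, 201, 7, 7, 34])] red [(array([249.45, 214.78]), [244, 210, 12, 10, 93])]
blue [(array([208.85, 205.5 ]), [205, 202, 9, 8, 52]), (array([217.7 , 217.65]), [213, 214, 10, 8, 54])] [(array([243.55, 232.57]), [240, 229, 8, 8, 53]), (array([224.61, 237.39]), [221, 234, 8, 8, 54])]
green [(array([240.03, 204.  ]), [237, 201, 7, 7, 35])] red [(array([249.45, 214.78]), [244, 210, 12, 10, 93])]
can side shift px 0 0 0.999
pot side shift px 0 0 0.972
jar side shift px 0 0 0.999
bowl top shift px 0 0 0.999
can top shift px 0 0 1.0
jar top shift px 0 0 0.999
pot top shift px 0 0 1.0Traceback (most recent call last):
  File "<stdin>", line 20, in <module>
  File "<stdin>", line 16, in edge
IndexError: only integers, slices (`:`), ellipsis (`...`), numpy.newaxis (`None`) and integer or boolean arrays are valid indices
```

Run:
```python
from h import *
T=pickle.load(open('c9.pkl','rb'))['top']; g=cv2.cvtColor(T['pixels'],cv2.COLOR_BGR2GRAY).astype(float)
def edge(row,rng,th):
    for c in rng:
        a,b=g[row,c],g[row,c+1]
        if (a<th)!=(b<th): return c+(th-a)/(b-a)
A,B,K=[],[],[]
for r in range(160,241,8):
    o=edge(r,range(364,378),95); i=edge(r,range(378,391),105); k=edge(r,range(int(i)+1,int(i)+5),90)
    for l,c,z in((A,o,.275),(B,i,.275),(K,k,.28)): l.append(onz(T,(c,r),z)[:2])
for n,l in (('outer',A),('inner',B),('kiln',K)): l=np.array(l); print(n,np.polyfit(l[:,0],l[:,1],1))
```

```text
outer [-0.0646 -0.202 ]
inner [-0.0594 -0.2435]
kiln [-0.0528 -0.2493]
```

```bash
python3 -c "
from cell import *
print(close_job())"
```

```text
the job is handed in; nothing more can be done
None
```

I shut the kiln door, held both blue reset buttons fully down for about 5 s, released them, and handed the job in at about 22 s with the hand clear. No verdict was reported.

**Last checks**
- **Door:** it stopped solid under a 15 N push. In the final picture its top edges lie within 0.007 to 0.012 rad of the kiln front, against the 0.02 limit.
- **Blue buttons:** the load was 33–36 N, close to evenly shared. The force on release showed the full 6 mm of travel. Afterwards both caps show exactly where they started.
- **Everything else:** the green button, emergency stop, pot, jar, can and bowl had not moved in the pictures. The wrist force was about 0.

**What disagreed or went wrong**
- **Tip position:** the cameras and contacts put the real fingertips about 45–50 mm behind the reported TCP, along the tool axis. Because of this, the first push rode on the door's top edge. I backed off, went lower and finished the push on the flat face, going by contact force.
- **Button tilt:** the 12° tilt to match the sloping desk brought joint 6 close to its limit, so I pressed at about 4° instead.
- **Unit slip:** one row of the first move was in mm instead of m. The speed limit clamped it and it did no harm.

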